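# Zero the wire-length counter behind its sliding guard

## Robot

A 7-joint arm with a two-finger parallel gripper is mounted at the origin on the work surface. World frame = base frame: x ahead of the robot, y to its left, z up, the work surface at z = 0. Lengths are in m, angles in rad, forces in N, time in s.
With the tool pointing down it reaches from about 0.4 to 0.75 m from the base axis. Payload 19.5 kg.
Tool frame: the origin (TCP) lies midway between the tips of the shut fingers; the grasp point (between the pads) lies 19 mm behind it; z points along the fingers, y is the line along which they close (so a half turn about z gives the same grasp; the last joint's range is limited). The gripper opens to 85 mm and grips with 20 to 120 N. Pads are 22 mm wide; open, the fingers measure 114 mm over their backs; the gripper's body (76 mm by 85 mm) begins 54 mm behind the grasp point. The pads swing forward as they close: fully open they stand 13 mm farther back than shut.
Start: joints at [-1.258, 0.707, -0.028, 1.485, 0.022, 0.951, -0.075], TCP at [0.2, 0.539, 0.231] pointing down, gripper open.
Joint ranges: [-2.71, 2.71], [-0.32, 2.16], [-1.57, 1.52], [0, 2.45], [-1.46, 4.6], [0, 2.02], [-2.83, 2.83]. Speed limits (rad/s): [1.89, 1.89, 2.57, 2.57, 3.01, 3.01, 3.01].

## Interface

Orientations are given as a unit quaternion [w, x, y, z].
In Python, from station import env gives the robot as it stands.
- The arm moves only by the tool play_rows, never from a script. Its argument "steps" is a list of rows, each a list of 7 numbers: the shift along the tool's x, y, z in units of 25 mm (1.0 is 25 mm), then the turn, a rotation vector about the tool's x, y, z in units of 8 degrees (1.0 is 8 degrees), then the finger opening in mm, from 0 to 85.4. In form: [[tx, ty, tz, ax, ay, az, claw], ...]. A call has 1 to 8 rows; each row is the pose to reach, as a shift and turn from the pose commanded when the call began, along the tool's axes at that moment; what a row does not reach only later rows make up. A row lasts 1/8 s, in which the tool goes at most 62.5 mm and 10.7 degrees, less where a joint would pass 70% of its speed; a pose out of reach is approached as far as the arm can. A call with a gripper value outside its range is refused whole. The fingers move at their own pace and stop on an object; "force" is the grip in N (left out, the last holds). Time passes only in rows, so rows that repeat a pose let the fingers close. It gives the time, the measured TCP pose, the force, the opening and the grip force at its end, in the units of the state.
- env.get_state(): the state, without advancing time (a new reading comes with each control period).
- env.capture(name): name is "scene" or "top" or "wrist"; returns a dict with "pixels" (400x640x3 uint8, red, green, blue), "camera_matrix" (3x3 intrinsics, pixels), "xyz" and "orientation" of the camera in the world; the wrist camera has in their place "hand_eye" (4x4, takes a point from camera to tool coordinates, whose origin is the TCP and whose axes are the flange's). Camera axes: x right, y down, z forward; pixel columns grow to the right and rows downward; lengths in m; the calibration is good to about 2 mm. A picture is of the moment at which its call begins: read the wrist's pose just before it. There is no depth.
- env.finish_job(): hands the job in; it is judged then, once.
The state is a dict: "time": time; "q": joint angles; "qvel": joint speeds; "effort": joint torques, N m; "position": TCP position; "ee_rot": TCP orientation; "ft_force": force on the tool from outside, world axes, zero at the start; "moment": the same for the moment, N m; "gripper_width": finger opening in m; "finger_force": force on a finger pad.
Only numpy, scipy, OpenCV 4.12 (cv2) and the standard library are available. Lean on these libraries where they do the work, as an engineer would, in place of code of your own. Each camera call takes 0.05 s, during which the arm holds its last target. There are 200 camera calls.

## Task

Someone left a tube offcut on the deck of the blue wire counter, where it blocks the guard: pick it up and lay it flat in the red scrap tray. Then slide the clear guard fully open by its orange handle, turn the counter knob anticlockwise all the way back to its zero stop (red pointer on the red mark), and slide the guard fully shut again. Do not shift or tip the spray can, the red welding magnet or the angle grinder.

Things in the scene. Friction and masses are not known exactly. Their poses are not given: they have to be found in the camera images.
- unit: Blue wire-length counter, bolted down, 220 (its x) x 400 (its y) x 100 mm high; origin at the centre of its underside, z up. Well in its -y half, flat deck on its +y half. Two aluminium rails run along y at x=+-106 mm, 8 mm wide, top at z=114 mm. A brass fitting (24 mm diameter, axis at z=35 mm) sticks out 22 mm from each end (+-y).
- well (a point): Centre of the floor of the counter's open-topped well, unit-local (0,-100,60) mm, a white dial plate round the knob. Inside the well measures 180 (unit x) x 170 (unit y) x 40 mm deep.
- deck (a point): Centre of the flat black-topped deck at z=100 mm, unit-local (0,100,100) mm; clear space 204 (unit x, between the rails) x 190 mm. The guard parks over it when open.
- counter (a joint): Knob angle in rad, 0 at its zero stop, up to 4.5; it grows clockwise seen from above, so the reset turns it anticlockwise. Stiff: about 0.06 N m of friction, no spring, stays where it is left. Hard stop at 0.
- counter_grip (a point): On the vertical axis of the counter knob, unit-local (0,-100,87) mm. The knob is a black disc of 84 mm diameter (top at z=69 mm above the bench) with an upright yellow bar grip across it: 72 mm long, 14 mm thick, from z=69 to z=97 mm, one end red (the pointer). Grip the bar across its 14 mm.
- counter_pointer (a point): Middle of the red end of the knob's bar, 36 mm from the knob axis, same height as counter_grip. At angle 0 it points along the unit's -x, to the long red mark on the dial.
- guard (a joint): Travel of the guard in m along the unit's +y: 0 shut (covers the well), 0.18 fully open (over the deck). About 2 N of friction, stays where it is left. It cannot open while something lies on the deck.
- guard_handle (a point): Grip point in the guard's orange handle: an upright rib 90 mm long (unit x), 14 mm thick (unit y), from z=108 to z=138 mm; this point is at its middle, z=126 mm. Shut, it is at unit-local (0,-30) mm. The guard is a clear plate, 200 (x) x 190 (y) mm, z=102 to 108 mm, from 165 mm on the handle's -y side to 25 mm on its +y side.
- offcut: Loose offcut of steel square tube, 30 x 30 mm, 110 mm long along its x, about 0.3 kg; origin at the centre of its underside. It starts lying on the deck, turned anyhow.
- offcut_center (a point): Centre of the offcut.
- tray: Red open scrap tray fixed to the bench, 200 (its x) x 130 (its y) x 45 mm, walls and floor 4 mm; origin at the centre of its underside. It stands left or right of the counter.
- can: Bystander: upright yellow spray can, 60 mm diameter, 170 mm high, on the bench beyond the counter; origin at the centre of its underside.
- square: Bystander: flat red triangular welding magnet, about 110 x 110 x 24 mm, lying on the bench beyond the counter; origin in the middle of its underside.
- grinder: Bystander: green angle grinder lying on the bench on the side away from the tray, 245 mm long along its x (from -100 to +145 mm), 64 mm high, with a grey disc of 110 mm diameter at its +x end; origin under its axis.
Mind the look-alikes: they are no part of the job. Of the things like the tray, leave any that is purple or yellow; of the rest the smaller one is meant.

How it is judged:
By the outcome, as a careful person would: the job done as asked, in the order asked, and still so for the second after the job is handed in, with the robot touching nothing.
It also fails if it takes over 72 s, if anything falls off the work surface, if the arm or the gripper's body presses on something with over 40 N, if the wrist force passes 120 N, or if a joint passes its speed limit or range.

## Working session

There is one attempt and no reset: what is moved stays moved. The work goes in short steps, Python scripts to look and compute and a tool call to move; the robot and the scene stay as the last step left them, time stands still between calls to the robot, and variables do not carry over. Pictures are saved under pics/ and viewed, at most 10 in all, crops included, and the job is handed in when it is done.

Besides the shell and the picture viewer there is one more tool, called after "Call:" as name(argument=value, ...) on one line, values as JSON. play_rows: Moves the arm, as the interface text tells. Its arguments: {"type":"object","properties":{"steps":{"type":"array","items":{"type":"array","items":{"type":"number"}}},"force":{"type":"number"}},"required":["steps"]}

```bash
mkdir -p pics
cat > h.py <<'E'
import numpy as np, cv2
from scipy.spatial.transform import Rotation as R
from station import env
def rot(q): return R.from_quat([q[1],q[2],q[3],q[0]]).as_matrix()
def cap(n):
    s=env.get_state(); c=env.capture(n)
    if 'hand_eye' in c:
        T=np.eye(4);T[:3,:3]=rot(s['ee_rot']);T[:3,3]=s['position'];T=T@np.array(c['hand_eye'])
        Rm,t=T[:3,:3],T[:3,3]
    else: Rm,t=rot(c['orientation']),np.array(c['xyz'])
    return c['pixels'],np.array(c['camera_matrix']),Rm,t
def save(n,c): cv2.imwrite('pics/'+n,cv2.cvtColor(c[0],cv2.COLOR_RGB2BGR)); np.savez('pics/'+n[:-4],*c)
def load(n): d=np.load('pics/'+n+'.npz'); return [d['arr_%d'%i] for i in range(4)]
def ray(c,uv):
    d=c[2]@np.linalg.inv(c[1])@np.array([uv[0],uv[1],1.]); return c[3],d
def onplane(c,uv,z):
    o,d=ray(c,uv); return o+d*(z-o[2])/d[2]
def proj(c,p):
    q=c[1]@(c[2].T@(np.array(p)-c[3])); return q[:2]/q[2]
def tri(c1,u1,c2,u2):
    A=[];b=[]
    for c,u in((c1,u1),(c2,u2)):
        o,d=ray(c,u); d=d/np.linalg.norm(d); P=np.eye(3)-np.outer(d,d); A.append(P); b.append(P@o)
    return np.linalg.lstsq(np.vstack(A),np.hstack(b),rcond=None)[0]
E
python3 - <<'E'
from h import *
s=env.get_state(); print(s['position'],s['ee_rot'],s['time'])
for n in('scene','top'):
    c=cap(n); save(n+'0.png',c); print(n,c[3],c[2][:,2])
E
```

```text
[0.19967198 0.53894952 0.23084246] [-7.51826784e-05  1.76453521e-01  9.84308830e-01 -5.26300643e-04] 0.0
scene [ 0.95790002 -0.57628971  0.90038026] [-0.3963951   0.59432256 -0.69975112]
top [0.23167855 0.14208794 1.64002309] [ 0.18179232 -0.02587552 -0.98299644]
```

View pics/top0.png

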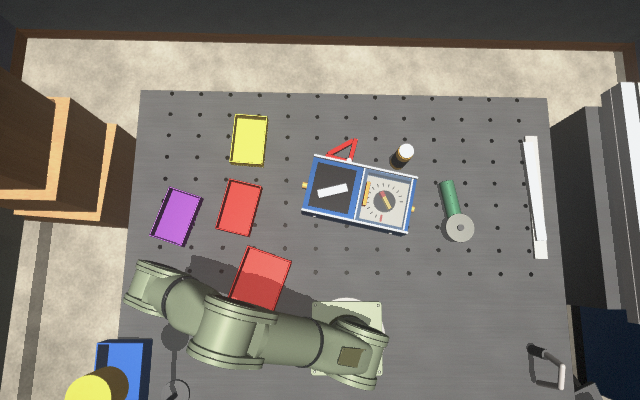

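View pics/scene0.png

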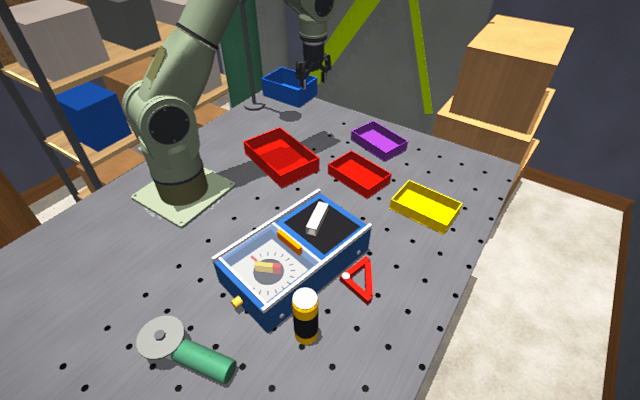

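The top view shows the counter at (360,195) with the offcut on its deck at (332,190). The handle is at (367,192) and the knob at (385,203). There are four tray candidates: purple (177,216), yellow (249,140), large red (262,277) and small red (239,208). The small red one at (239,208) fits, being the smaller non-purple, non-yellow tray. I'll confirm that with a crop and measured sizes.

Run:
```python
from h import *
t=load('top0'); s=load('scene0'); print(t[1][0,0],s[1][0,0])
for nm,c in(('top',t),('scene',s)):
    hsv=cv2.cvtColor(c[0],cv2.COLOR_RGB2HSV); H,S,V=cv2.split(hsv)
    m={'red':((H<6)|(H>174))&(S>150)&(V>80),'orange':(H>9)&(H<25)&(S>180)&(V>130),'blue':(H>100)&(H<115)&(S>130)&(V>70),'yel':(H>22)&(H<33)&(S>150)&(V>80),'green':(H>60)&(H<85)&(S>90)}
    for k,a in m.items():
        for q in cv2.findContours((a*255).astype('uint8'),0,2)[0]:
            if cv2.contourArea(q)>12:
                r=cv2.minAreaRect(q); b=cv2.boxPoints(r)
                print(nm,k,np.round(r[0]),np.round(r[1],1), np.round(onplane(c,r[0],.045)[:2],3), [np.round(np.linalg.norm(onplane(c,b[i],.045)-onplane(c,b[i+1],.045)),3) for i in(0,1)])
a=cv2.resize(t[0][90:320,140:420],None,fx=2.8,fy=2.6,interpolation=cv2.INTER_CUBIC)
cv2.imwrite('pics/crop1.png',a[:,:,::-1])
```

```text
419.70938589783117 373.34721679318176
top red [259. 278.] [48.1 54.4] [0.214 0.325] [np.float64(0.198), np.float64(0.182)]
top red [239. 207.] [33.7 52.4] [0.481 0.411] [np.float64(0.202), np.float64(0.131)]
top red [344. 152.] [17.4 34.4] [0.705 0.008] [np.float64(0.139), np.float64(0.071)]
top blue [117. 370.] [46.7 57.3] [-0.108  0.815] [np.float64(0.191), np.float64(0.167)]
top blue [410. 205.] [ 2.5 50. ] [ 0.5   -0.247] [np.float64(0.198), np.float64(0.01)]
top blue [333. 187.] [51.6 51.2] [0.563 0.052] [np.float64(0.204), np.float64(0.203)]
scene red [364. 278.] [39.7 35.2] [ 0.733 -0.001] [np.float64(0.118), np.float64(0.119)]
scene red [358. 173.] [61.6 33.6] [0.497 0.39 ] [np.float64(0.197), np.float64(0.27)]
scene red [281. 155.] [74.  47.2] [0.197 0.323] [np.float64(0.285), np.float64(0.435)]
scene orange [306. 340.] [ 7. 19.] [ 0.702 -0.237] [np.float64(0.046), np.float64(0.018)]
scene orange [305. 311.] [18.5 25.1] [ 0.656 -0.175] [np.float64(0.066), np.float64(0.053)]
scene orange [289. 242.] [30.3  7.6] [ 0.485 -0.011] [np.float64(0.027), np.float64(0.107)]
scene oran
[... 634 characters left out ...]
 113.] [69.3 54.4] [-0.68   0.109] [np.float64(0.304), np.float64(0.697)]
scene blue [289.  86.] [57.3 34.1] [-0.125  0.798] [np.float64(0.375), np.float64(0.364)]
scene yel [302. 309.] [20.6  8.6] [ 0.648 -0.175] [np.float64(0.025), np.float64(0.054)]
scene yel [289. 239.] [26.5  3.4] [ 0.476 -0.001] [np.float64(0.013), np.float64(0.094)]
scene yel [425. 205.] [66.1 36.2] [0.761 0.367] [np.float64(0.188), np.float64(0.229)]
scene green [203. 360.] [63.8 25.9] [ 0.534 -0.41 ] [np.float64(0.059), np.float64(0.165)]
scene green [234.  56.] [99.5 23. ] [-0.599  0.92 ] [np.float64(0.171), np.float64(1.495)]
scene green [254.  46.] [92.5 10.3] [-0.602  1.094] [np.float64(0.08), np.float64(1.509)]
```

View pics/crop1.png

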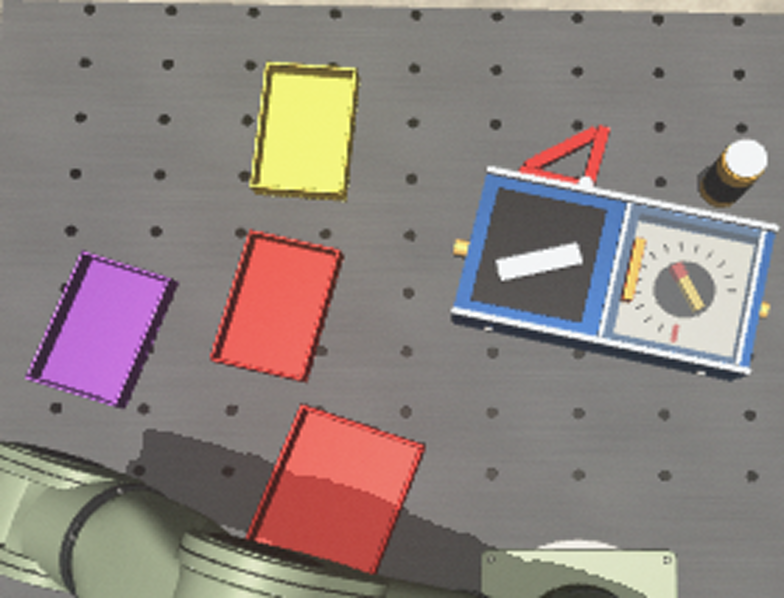

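The crop confirms it. The small red tray at crop (277,307) measures 202 x 131 mm, matching 200 x 130; the other red one is bigger. The offcut is the white bar at crop (538,260), and the red pointer at crop (680,270) points up-left. Next I'll work out the rough unit pose.

```bash
cat >> h.py <<'E'
def unit_fit(pts):  # FL,FR,NL,NR rail-end outer corners -> origin xy, yaw
    FL,FR,NL,NR=[p[:2] for p in pts]; c=(FL+FR+NL+NR)/4; d=(FL-FR)+(NL-NR); return c,np.arctan2(-d[0],d[1])
def rel(p,yaw=None,z=True):
    """move from current pose to TCP p, tool y axis at world angle yaw: rows units"""
    s=env.get_state(); M=rot(s['ee_rot']); d=M.T@(np.array(p)-s['position'])/.025
    a=0
    if yaw is not None:
        cur=np.arctan2(M[1,1],M[0,1]); a=(yaw-cur+np.pi/2)%np.pi-np.pi/2
        tgt=R.from_euler('z',cur+a).as_matrix()@np.array([[0,1,0],[1,0,0],[0,0,-1.]])
        rv=R.from_matrix(M.T@tgt).as_rotvec()
        print('rotvec units',np.round(np.degrees(rv)/8,2))
    print('shift units',np.round(d,2),'pos',np.round(s['position'],4),'q7',round(s['q'][6],2),'t',s['time'])
E
python3 - <<'E'
from h import *
t=load('top0'); s=load('scene0')
cr=lambda u,v:(140+u/2.8,90+v/2.6)
P=[cr(488,169),cr(778,229),cr(453,314),cr(749,373)]
W=[onplane(t,p,.112) for p in P]; print(np.round(W,3))
c,y=unit_fit(W); print(c,y,[np.linalg.norm(W[0]-W[1]),np.linalg.norm(W[0]-W[2])])
print('off',onplane(t,cr(539,261),.13), 'scene',onplane(s,(317,218),.115), tri(t,cr(539,261),s,(318,216)))
print('tray ',onplane(t,(239,207),.045))
U=lambda x,yy,z:[c[0]+np.cos(y)*x-np.sin(y)*yy,c[1]+np.sin(y)*x+np.cos(y)*yy,z]
for p in((0,-.1,.087),(0,-.03,.126),(0,.1,.1)): print(p,np.round(U(*p),3))
w=cap('wrist'); print('cam off',w[3]-env.get_state()['position'],w[2][:,2],w[1][0,0])
o=onplane(t,cr(539,261),.13); e=onplane(t,cr(497,270),.13)-onplane(t,cr(582,252),.13); print('off long yaw',np.arctan2(e[1],e[0]))
rel([.56,.04,.36],y+np.pi/2)
E
```

```text
[[ 0.673  0.127  0.112]
 [ 0.59  -0.263  0.112]
 [ 0.46   0.17   0.112]
 [ 0.381 -0.218  0.112]]
[ 0.52565891 -0.04616158] -0.20535127746530885 [np.float64(0.39905999207585213), np.float64(0.2174801682141817)]
off [0.53410084 0.05854272 0.13      ] scene [0.53563892 0.06174615 0.115     ] [0.53714787 0.05995216 0.12513746]
tray  [0.48110578 0.41183273 0.045     ]
(0, -0.1, 0.087) [ 0.505 -0.144  0.087]
(0, -0.03, 0.126) [ 0.52  -0.076  0.126]
(0, 0.1, 0.1) [0.546 0.052 0.1  ]
cam off [-0.06649409  0.02448591  0.14257937] [ 0.25921698 -0.0975486  -0.96088024] 278.106634056175
off long yaw 1.81289496086784
rotvec units [-0.01 -0.   -1.07]
shift units [-20.45 -13.71  -5.15] pos [0.1997 0.539  0.231 ] q7 -0.08 t 0.15
```

Run:
```python
from h import *
rel([.535,.06,.32],.242)
```

```text
rotvec units [-0.01  0.    6.98]
shift units [-19.23 -13.31  -3.55] pos [0.1997 0.539  0.231 ] q7 -0.08 t 0.15
```

Call:
play_rows(steps=[[-19.23,-13.31,-3.55,0,0,6.98,85],[-19.23,-13.31,-3.55,0,0,6.98,85],[-19.23,-13.31,-3.55,0,0,6.98,85],[-19.23,-13.31,-3.55,0,0,6.98,85],[-19.23,-13.31,-3.55,0,0,6.98,85],[-19.23,-13.31,-3.55,0,0,6.98,85],[-19.23,-13.31,-3.55,0,0,6.98,85],[-19.23,-13.31,-3.55,0,0,6.98,85]])

```text
time: 1.15
position: [0.484, 0.1325, 0.3067]
ee_rot: [-0.0, 0.617, 0.787, -0.0]
ft_force: [0.6, 0.9, 0.1]
gripper_width: 0.0851
finger_force: 0.0
```

Run:
```python
from h import *
rel([.535,.06,.32],.242); print(env.get_state()['q'])
```

```text
rotvec units [-0. -0. -0.]
shift units [-3.3   1.29 -0.53] pos [0.484  0.1325 0.3067] q7 0.05 t 1.15
[-0.46314138  0.51956042  0.23123565  1.61809131 -0.13404264  1.01957806
  0.0507215 ]
```

Call:
play_rows(steps=[[-3.3,1.29,-0.53,0,0,0,85],[-3.3,1.29,-0.53,0,0,0,85],[-3.3,1.29,-0.53,0,0,0,85],[-3.3,1.29,-0.53,0,0,0,85],[-3.3,1.29,-0.53,0,0,0,85]])

```text
time: 1.78
position: [0.5338, 0.0628, 0.3195]
ee_rot: [-0.0, 0.616, 0.788, -0.0]
ft_force: [0.1, -0.5, -0.5]
gripper_width: 0.0846
finger_force: 0.0
```

Run:
```python
from h import *
rel([.535,.06,.32],.242)
w=cap('wrist'); save('w1.png',w); save('top1.png',cap('top'))
s=load('scene0'); save('scene1.png',cap('scene'))
```

```text
rotvec units [-0.   -0.    0.01]
shift units [-0.12  0.02 -0.02] pos [0.5338 0.0628 0.3195] q7 0.2 t 1.775
```

View pics/w1.png

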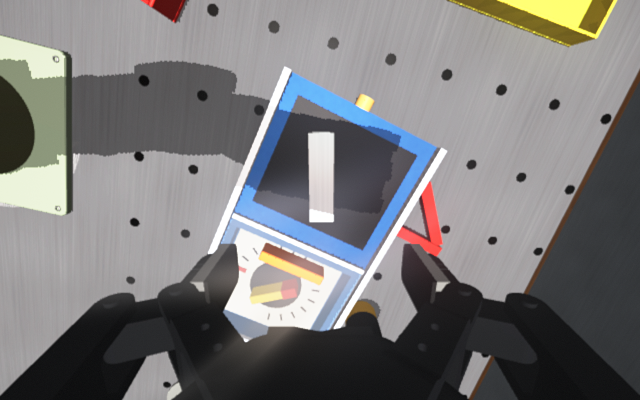

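The wrist view shows the offcut at (321,175), the handle at (291,263), and the rail ends at (288,69) and (444,151). Next I'll segment the offcut and handle and triangulate their heights.

```bash
cat > m.py <<'E'
from h import *
w=load('w1'); t=load('top0'); sc=load('scene0')
def blob(c,lo,hi,roi,thr=False):
    hsv=cv2.cvtColor(c[0],cv2.COLOR_RGB2HSV); m=cv2.inRange(hsv,lo,hi); k=np.zeros_like(m); u0,v0,u1,v1=roi; k[v0:v1,u0:u1]=m[v0:v1,u0:u1]
    q=max(cv2.findContours(k,0,2)[0],key=cv2.contourArea); r=cv2.minAreaRect(q); return r,cv2.boxPoints(r)
E
python3 - <<'E'
from m import *
for nm,c,roi in(('w',w,(296,122,346,232)),('t',t,(312,178,352,202)),('s',sc,(300,195,332,240))):
    r,b=blob(c,(0,0,150),(180,70,255),roi); print('off',nm,np.round(r[0],1),np.round(r[1],1),np.round(b).tolist()); 
    W=[onplane(c,p,.13) for p in b]; print(np.round(np.mean(W,0),4),[round(np.linalg.norm(W[i]-W[i+1]),4) for i in(0,1)],[round(np.arctan2(*(W[i]-W[i+1])[1::-1]),3) for i in(0,1)])
rw=blob(w,(0,0,150),(180,70,255),(296,122,346,232))[0][0]; rt=blob(t,(0,0,150),(180,70,255),(312,178,352,202))[0][0]; print('tri off',tri(w,rw,t,rt))
for nm,c,roi in(('w',w,(255,240,330,290)),('t',t,(358,175,374,212)),('s',sc,(272,226,306,256))):
    r,b=blob(c,(10,120,90),(30,255,255),roi); print('hd',nm,np.round(r[0],1),np.round(r[1],1)); W=[onplane(c,p,.138) for p in b]; print(np.round(np.mean(W,0),4),[round(np.linalg.norm(W[i]-W[i+1]),4) for i in(0,1)])
print('rail +y corners wrist',onplane(w,(287,68),.114),onplane(w,(445,150),.114))
print('tri',tri(w,(287,68),t,(301.8,210.4)),tri(w,(445,150),t,(314.3,155.2)))
E
```

```text
off w [320.5 177. ] [90. 25.] [[308.0, 132.0], [333.0, 132.0], [333.0, 222.0], [308.0, 222.0]]
[0.5343 0.0616 0.13  ] [np.float64(0.0291), np.float64(0.1118)] [np.float64(-2.899), np.float64(1.826)]
off t [332.2 190.2] [ 8.4 29.9] [[317.0, 189.0], [346.0, 183.0], [348.0, 191.0], [319.0, 198.0]]
[0.535  0.0597 0.13  ] [np.float64(0.1105), np.float64(0.0315)] [np.float64(1.821), np.float64(0.225)]
off s [315.7 217.3] [11.4 35.2] [[303.0, 231.0], [318.0, 199.0], [328.0, 204.0], [314.0, 236.0]]
[0.538  0.0528 0.13  ] [np.float64(0.1378), np.float64(0.0372)] [np.float64(-1.279), np.float64(-3.134)]
tri off [0.53553529 0.06061786 0.1198259 ]
hd w [275.6 261.2] [34.1  9.3]
[ 0.5036 -0.0564  0.138 ] [np.float64(0.0134), np.float64(0.0442)]
hd t [366.1 193. ] [ 3.3 22.7]
[ 0.5247 -0.0641  0.138 ] [np.float64(0.0851), np.float64(0.0122)]
hd s [289.1 241.4] [31.9  8.1]
[ 0.5332 -0.071   0.138 ] [np.float64(0.0262), np.float64(0.1009)]
rail +y corners wrist [0.46648222 0.17536241 0.114     ] [0.6762644  0.13104586 0.114     ]
tri [0.46368656 0.17361934 0.10250703] [0.66260424 0.12905122 0.14406114]
```

Run:
```python
from h import *
rel([.5348,.0608,.103],.252)
```

```text
rotvec units [-0.   -0.   -0.07]
shift units [-0.07  0.02  8.67] pos [0.534  0.0623 0.3196] q7 0.2 t 1.925
```

Call:
play_rows(steps=[[0,0,2.5,0,0,-0.07,85],[0,0,5,0,0,-0.07,85],[0,0,7,0,0,-0.07,85],[0,0,8,0,0,-0.07,85],[0,0,8.68,0,0,-0.07,85],[0,0,8.68,0,0,-0.07,85]])

```text
time: 2.68
position: [0.5337, 0.0619, 0.1019]
ee_rot: [-0.001, 0.613, 0.79, -0.001]
ft_force: [-0.5, 0.3, 0.3]
gripper_width: 0.0848
finger_force: 0.0
```

Call:
play_rows(force=60, steps=[[0,0,0,0,0,0,20],[0,0,0,0,0,0,20],[0,0,0,0,0,0,20],[0,0,0,0,0,0,20],[0,0,0,0,0,0,20],[0,0,0,0,0,0,20]])

```text
time: 3.42
position: [0.5346, 0.0618, 0.1033]
ee_rot: [0.0, 0.613, 0.79, 0.0]
ft_force: [-0.7, -0.2, 10.9]
gripper_width: 0.0289
finger_force: 60.4
```

Call:
play_rows(steps=[[0,0,-1,0,0,0,20],[0,0,-3,0,0,0,20],[0,0,-4,0,0,0,20],[0,0,-4,0,0,0,20]])

```text
time: 3.92
position: [0.5346, 0.0619, 0.2039]
ee_rot: [0.001, 0.613, 0.79, 0.001]
ft_force: [-0.1, -0.4, -4.1]
gripper_width: 0.0289
finger_force: 60.8
```

Run:
```python
from m import *
hsv=cv2.cvtColor(t[0],cv2.COLOR_RGB2HSV)
m=cv2.inRange(hsv,(0,140,80),(6,255,255))|cv2.inRange(hsv,(174,140,80),(180,255,255))
k=np.zeros_like(m); k[175:240,210:268]=m[175:240,210:268]
q=max(cv2.findContours(k,0,2)[0],key=cv2.contourArea); b=cv2.boxPoints(cv2.minAreaRect(q)); W=np.array([onplane(t,p,.045) for p in b])
e=[W[1]-W[0],W[2]-W[1]]; l=max(e,key=np.linalg.norm); y=np.arctan2(l[1],l[0]); print(W.mean(0),[np.linalg.norm(a) for a in e],y)
sf=load('scene0'); print('scene centre check',onplane(sf,(359,171),.03))
rel([.481,.411,.2],y+np.pi/2)
```

```text
[0.48262639 0.41367544 0.045     ] [np.float64(0.20171370584761686), np.float64(0.1375716776958021)] -0.20855101483224558
scene centre check [0.4841155  0.42115537 0.03      ]
rotvec units [ 0.01  0.01 -7.96]
shift units [14.06  1.39  0.15] pos [0.5346 0.0619 0.2039] q7 0.24 t 3.925
```

Call:
play_rows(steps=[[2.5,0.25,0.1,0,0,-1,20],[5,0.5,0.1,0,0,-2.3,20],[7.5,0.75,0.15,0,0,-3.6,20],[10,1,0.15,0,0,-4.9,20],[12.5,1.25,0.15,0,0,-6.2,20],[14.06,1.39,0.15,0,0,-7.4,20],[14.06,1.39,0.15,0,0,-7.96,20],[14.06,1.39,0.15,0,0,-7.96,20]])

```text
time: 4.92
position: [0.4801, 0.4105, 0.1973]
ee_rot: [-0.001, 0.104, 0.995, -0.001]
ft_force: [-0.1, 0.3, -3.7]
gripper_width: 0.0289
finger_force: 60.7
```

Run:
```python
from h import *
rel([.482,.414,.01],-.2085+np.pi/2)
w=cap('wrist'); save('w2.png',w)
```

```text
rotvec units [-0.01 -0.01 -0.  ]
shift units [-0.05  0.17  7.49] pos [0.4801 0.4105 0.1973] q7 0.56 t 4.925
```

View pics/w2.png

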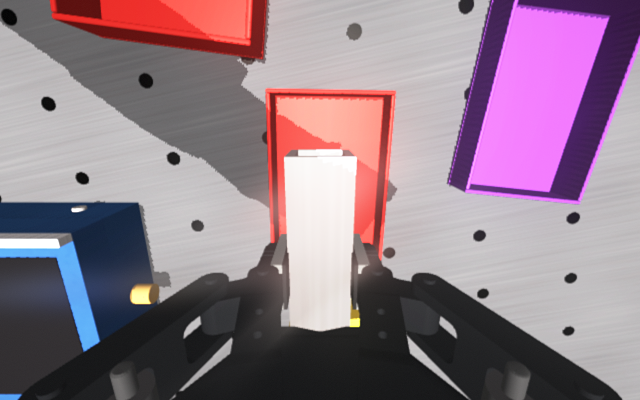

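The offcut is held squarely over the small red tray, aligned with it. The tray's near rim corners are at (267,90) and (395,92).

Run:
```python
from h import *
w=load('w2'); a,b=onplane(w,(266,90),.045),onplane(w,(396,92),.045); e=b-a
print(a,b,np.linalg.norm(e)); n=np.array([-e[1],e[0],0])/np.linalg.norm(e); m=(a+b)/2
print('centre cands',m+.1*n,m-.1*n)
```

```text
[0.3732732 0.3780177 0.045    ] [0.40195013 0.50400451 0.045     ] 0.12920929968377698
centre cands [0.29010567 0.46320527 0.045     ] [0.48511766 0.41881694 0.045     ]
```

Call:
play_rows(steps=[[0,0.1,2.4,0,0,0,20],[0,0.1,4.8,0,0,0,20],[0,0.1,5,0,0,0,20]])

```text
time: 5.35
position: [0.4797, 0.4114, 0.0705]
ee_rot: [-0.002, 0.105, 0.994, -0.003]
ft_force: [0.4, -0.5, -1.6]
gripper_width: 0.0291
finger_force: 61.0
```

Call:
play_rows(steps=[[0,0.2,1,0,0,0,20],[0,0.2,2,0,0,0,20],[0,0.2,2.35,0,0,0,20],[0,0.2,2.35,0,0,0,20],[0,0.2,2.35,0,0,0,20]])

```text
time: 5.98
position: [0.4826, 0.4186, 0.0166]
ee_rot: [0.001, 0.104, 0.995, 0.001]
ft_force: [-0.0, 0.1, -3.5]
gripper_width: 0.0289
finger_force: 61.1
```

Call:
play_rows(steps=[[0,0,0,0,0,0,48],[0,0,0,0,0,0,48],[0,0,0,0,0,0,48],[0,0,0,0,0,0,48]])

```text
time: 6.48
position: [0.4821, 0.4182, 0.0151]
ee_rot: [0.0, 0.104, 0.995, -0.0]
ft_force: [1.2, 0.4, -0.0]
gripper_width: 0.0479
finger_force: 0.0
```

Call:
play_rows(steps=[[0,0,-0.5,0,0,0,48],[0,0,-2,0,0,0,48],[0,0,-4.5,0,0,0,48],[0,0,-7,0,0,0,48],[0,0,-9.5,0,0,0,48],[0,0,-10,0,0,0,60],[0,0,-10,0,0,0,60]])

```text
time: 7.35
position: [0.482, 0.4182, 0.2658]
ee_rot: [0.0, 0.104, 0.995, 0.0]
ft_force: [-0.3, -0.0, 0.4]
gripper_width: 0.0602
finger_force: 0.0
```

Run:
```python
from m import *
for n in('top','wrist','scene'): save(n+'2.png',cap(n))
r,b=blob(load('wrist2'),(0,0,150),(180,60,255),(240,100,420,300)); c=load('wrist2'); print(np.round(b),np.round([onplane(c,p,.034) for p in b],3))
# unit geometry from wrist w1 and top: fit
c,y=unit_fit([onplane(t,(140+u/2.8,90+v/2.6),.114) for u,v in((488,169),(778,229),(453,314),(749,373))])
wl=[onplane(w,(287,68),.114),onplane(w,(445,150),.114)]; e=wl[1]-wl[0]; yw=np.arctan2(e[1],e[0]); m=(wl[0]+wl[1])/2
print('top',c,y,'wrist',m[:2]-.2*np.array([-np.sin(yw),np.cos(yw)]),yw,np.linalg.norm(e))
r=rel([.52,-.05,.25],y+np.pi/2)
```

```text
[[240. 100.]
 [419. 100.]
 [419. 299.]
 [240. 299.]] [[0.37  0.338 0.034]
 [0.417 0.56  0.034]
 [0.709 0.527 0.034]
 [0.652 0.254 0.034]]
top [ 0.52527413 -0.04591519] -0.20535127746530887 wrist [ 0.53003556 -0.04247721] -0.20818940864385985 0.214412030258245
rotvec units [-0.01 -0.01 -0.02]
shift units [ -5.37 -17.99   0.58] pos [0.4817 0.4178 0.2637] q7 0.56 t 7.5
```

Run:
```python
from h import *
rel([.58,-.085,.28],-.207+np.pi/2)
```

```text
rotvec units [-0.01 -0.01 -0.01]
shift units [ -8.   -18.87  -0.62] pos [0.4817 0.4178 0.2637] q7 0.56 t 7.5
```

View pics/wrist2.png

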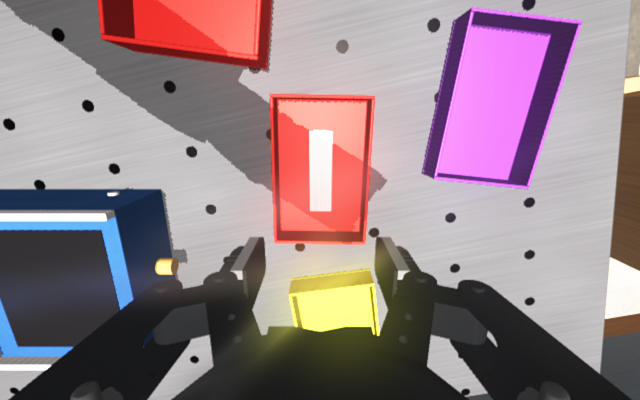

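The offcut lies flat in the middle of the small red tray at (321,170), and the deck is clear. Next is the guard.

Call:
play_rows(steps=[[-8,-18.87,-0.62,0,0,0,60],[-8,-18.87,-0.62,0,0,0,60],[-8,-18.87,-0.62,0,0,0,60],[-8,-18.87,-0.62,0,0,0,60],[-8,-18.87,-0.62,0,0,0,60],[-8,-18.87,-0.62,0,0,0,60],[-8,-18.87,-0.62,0,0,0,60],[-8,-18.87,-0.62,0,0,0,60]])

```text
time: 8.5
position: [0.5776, -0.0743, 0.2793]
ee_rot: [-0.001, 0.104, 0.995, 0.0]
ft_force: [1.0, 1.1, 0.1]
gripper_width: 0.0597
finger_force: 0.0
```

Call:
play_rows(steps=[[0,0,0,0,0,0,60],[0,0,0,0,0,0,60]])

```text
time: 8.75
position: [0.5775, -0.0718, 0.2793]
ee_rot: [-0.001, 0.104, 0.995, 0.0]
ft_force: [0.3, 0.9, -0.2]
gripper_width: 0.0601
finger_force: 0.0
```

Run:
```python
from h import *
rel([.58,-.085,.28],-.207+np.pi/2)
```

```text
rotvec units [ 0.   -0.01 -0.01]
shift units [-0.21 -0.49 -0.03] pos [ 0.5775 -0.0718  0.2793] q7 1.36 t 8.75
```

Run:
```python
from h import *
save('w3.png',cap('wrist')); print(np.round(env.get_state()['q'],2))
```

```text
[ 0.13  0.67 -0.12  1.37  0.09  1.1   1.36]
```

View pics/w3.png

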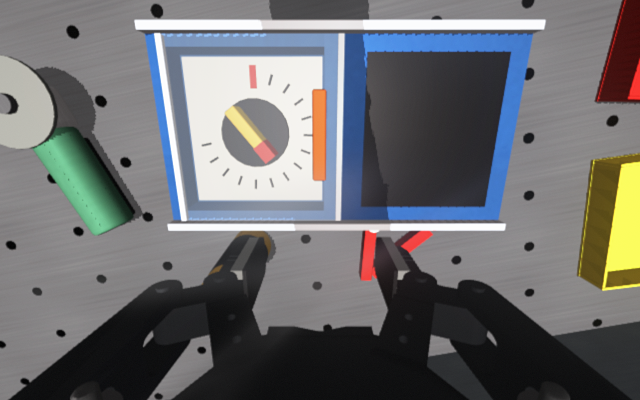

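The wrist view shows the handle at (319,135), the knob at (255,132) with its red end at (266,154), and the zero mark at (253,77). The rail corners are (135,20), (545,20), (168,231) and (505,231).

```bash
cat > k.py <<'E'
from m import *
v=load('w3')
NR,NL,FR,FL=[onplane(v,p,.114) for p in((135,20),(545,20),(168,231),(505,231))]
c,y=unit_fit([FL,FR,NL,NR])
Rz=np.array([[np.cos(y),-np.sin(y)],[np.sin(y),np.cos(y)]])
def loc(p): return Rz.T@(np.array(p)[:2]-c)
def wor(x,yy): return c+Rz@np.array([x,yy])
E
python3 - <<'E'
from k import *
print('unit',c,y,np.linalg.norm(NR-NL),np.linalg.norm(FR-FL),np.linalg.norm(NR-FR))
r,b=blob(v,(5,180,120),(20,255,255),(305,80,335,190)); print('hd px',r[0],r[1])
W=onplane(v,r[0],.138); print('hd top',W,'local',loc(W)); print('tri hd',tri(v,r[0],t,blob(t,(10,120,90),(30,255,255),(358,175,374,212))[0][0]),'expect',wor(0,-.03))
ry,by=blob(v,(18,60,120),(35,255,255),(220,95,275,165)); print('yellow',ry[0],ry[1])
hsv=cv2.cvtColor(v[0],cv2.COLOR_RGB2HSV); 
rr,br=blob(v,(0,110,120),(8,255,255),(245,138,280,168)); print('red',rr[0],rr[1])
ends=np.array([onplane(v,p,.097) for p in(ry[0],rr[0])]); print(ends,[loc(e) for e in ends]); d=loc(ends[1])-loc(ends[0]); print('pointer local dir',np.degrees(np.arctan2(d[1],d[0])),np.linalg.norm(d))
mk,_=blob(v,(0,60,120),(10,255,255),(245,60,262,95)); print('mark',mk[0],loc(onplane(v,mk[0],.06)))
print('knob expect',wor(0,-.1),'from plate holes', loc(onplane(v,(255,132),.069)))
E
```

```text
unit [ 0.53044106 -0.04185141] -0.20865266595191478 0.39921499360218804 0.40190000089210587 0.22120638446467508
hd px (319.0, 125.5) (71.0, 12.0)
hd top [ 0.51469613 -0.05955158  0.138     ] local [-0.01173699 -0.02057771]
tri hd [ 0.51428835 -0.05828895  0.18664542] expect [ 0.52422681 -0.07120074]
yellow (244.34828186035156, 125.3206787109375) (46.27295684814453, 15.972390174865723)Traceback (most recent call last):
  File "<stdin>", line 7, in <module>
  File "m.py", line 5, in blob
    q=max(cv2.findContours(k,0,2)[0],key=cv2.contourArea); r=cv2.minAreaRect(q); return r,cv2.boxPoints(r)
ValueError: max() iterable argument is empty
```

Run:
```python
from k import *
print('hd',loc(onplane(v,(319,135),.138)),'ends',loc(onplane(v,(319,89),.138)),loc(onplane(v,(319,181),.138)))
print('disc',loc(onplane(v,(255,132),.069)),'mark',loc(onplane(v,(252.5,77),.06)))
for p in((229,108),(266,154),(239,104),(274,156),(224,112),(264,162)): print(p,loc(onplane(v,p,.097)))
print('plate corners',[loc(onplane(v,p,.06)) for p in((180,56),(324,56),(197,201),(324,201))])
print('cam',v[3],loc(v[3]))
h=cv2.cvtColor(v[0],cv2.COLOR_RGB2HSV); print(h[154,266],h[135,319],h[170,319],h[120,240])
print('top-view knob',loc(onplane(t,(140+685/2.8,90+290/2.6),.069)),'hd',loc(onplane(t,(140+635/2.8,90+270/2.6),.138)))
```

```text
hd [-0.00256424 -0.02058424] ends [-0.04547944 -0.02055367] [ 0.04434463 -0.02061767]
disc [-0.0023432  -0.09989164] mark [-0.0664311  -0.10081155]
(229, 108) [-0.02962188 -0.12080712]
(266, 154) [ 0.02130265 -0.08234613]
(239, 104) [-0.03384223 -0.10934335]
(274, 156) [ 0.02362154 -0.07314677]
(224, 112) [-0.02536954 -0.12677327]
(264, 162) [ 0.03063368 -0.08518672]
plate corners [array([-0.08937847, -0.18494026]), array([-0.0893746 , -0.01481508]), array([ 0.08934048, -0.18656009]), array([ 0.08933686, -0.01405815])]
cam [ 0.50833946 -0.0574579   0.42206676] [-0.01838949 -0.01984617]
[  0 103 233] [ 12 182 241] [ 11 165 239] [ 25  94 246]
top-view knob [-0.00290825 -0.10521756] hd [-0.00371845 -0.02604236]
```

Run:
```python
from k import *
p=wor(-.001,-.0206); print(p); rel([*p,.111],y+np.pi/2)
```

```text
[ 0.52519563 -0.06179747]
rotvec units [ 0.   -0.01  0.01]
shift units [ 2.12 -0.06  6.75] pos [ 0.5776 -0.0712  0.2796] q7 1.36 t 8.8
```

Call:
play_rows(steps=[[2.12,-0.06,1.5,0,0,0,60],[2.12,-0.06,3.5,0,0,0,60],[2.12,-0.06,5.5,0,0,0,60],[2.12,-0.06,6.3,0,0,0,60],[2.12,-0.06,6.75,0,0,0,60],[2.12,-0.06,6.75,0,0,0,60]])

```text
time: 9.55
position: [0.5256, -0.0622, 0.1114]
ee_rot: [-0.0, 0.103, 0.995, 0.0]
ft_force: [-0.2, 0.0, 0.8]
gripper_width: 0.0598
finger_force: 0.0
```

Call:
play_rows(force=40, steps=[[0,0,0,0,0,0,5],[0,0,0,0,0,0,5],[0,0,0,0,0,0,5],[0,0,0,0,0,0,5],[0,0,0,0,0,0,5],[0,0,0,0,0,0,5]])

```text
time: 10.3
position: [0.5259, -0.0628, 0.1121]
ee_rot: [0.0, 0.104, 0.995, -0.0]
ft_force: [-1.5, 0.7, 8.8]
gripper_width: 0.0135
finger_force: 39.7
```

Run:
```python
from k import *
s=env.get_state();print(loc(s['position']),rot(s['ee_rot'])[:,1],np.round(s['q'],2))
p=wor(-.001,.15+.002); rel([*p,.111],y+np.pi/2)
```

```text
[-9.34935468e-05 -2.14732212e-02] [2.06750201e-01 9.78393757e-01 9.90146583e-05] [ 0.11  0.82 -0.1   1.78  0.14  0.55  1.29]
rotvec units [0.   0.01 0.  ]
shift units [0.03 6.94 0.04] pos [ 0.5259 -0.0628  0.1121] q7 1.29 t 10.3
```

Call:
play_rows(steps=[[0,0.6,-0.03,0,0,0,5],[0,1.5,-0.03,0,0,0,5],[0,2.5,-0.03,0,0,0,5],[0,3.5,-0.03,0,0,0,5],[0,4.5,-0.03,0,0,0,5],[0,5.5,-0.03,0,0,0,5],[0,6.3,-0.03,0,0,0,5],[0,6.94,-0.03,0,0,0,5]])

```text
time: 11.3
position: [0.5613, 0.1054, 0.1121]
ee_rot: [-0.0, 0.104, 0.995, -0.002]
ft_force: [-13.2, -93.5, 16.5]
gripper_width: 0.0135
finger_force: 47.6
```

Call:
play_rows(steps=[[0,0.05,0,0,0,0,5],[0,0.05,0,0,0,0,5]])

```text
time: 11.55
position: [0.5612, 0.1048, 0.1122]
ee_rot: [-0.001, 0.105, 0.994, -0.003]
ft_force: [-2.9, -20.7, 2.7]
gripper_width: 0.0131
finger_force: 43.5
```

Run:
```python
from k import *
s=env.get_state();print(loc(s['position']),s['ft_force'],s['gripper_width'])
```

```text
[-0.00032045  0.14986555] [ -2.92770211 -20.67075835   2.67404479] 0.01305966629999047
```

The guard hit its open stop with the handle at local y = 0.150, so it is fully open. I'll release, lift and move to the knob.

Call:
play_rows(steps=[[0,-0.05,0,0,0,0,50],[0,-0.05,0,0,0,0,50],[0,-0.05,0,0,0,0,50],[0,-0.05,-1.5,0,0,0,50],[0,-0.05,-4,0,0,0,50],[0,-0.05,-6,0,0,0,50],[0,-0.05,-6,0,0,0,50]])

```text
time: 12.42
position: [0.5625, 0.1074, 0.2656]
ee_rot: [0.003, 0.104, 0.995, 0.001]
ft_force: [0.6, 0.2, -1.8]
gripper_width: 0.05
finger_force: 0.0
```

Run:
```python
from k import *
p=wor(.05,-.09); print(p,wor(0,-.1)); rel([*p,.28],y+np.pi/2)
```

```text
[ 0.56071383 -0.14025649] [ 0.50972687 -0.1396825 ]
rotvec units [0.02 0.04 0.  ]
shift units [-1.98 -9.71 -0.59] pos [0.5625 0.1074 0.2656] q7 1.08 t 12.425
```

Call:
play_rows(steps=[[-2,-9.7,-0.6,0,0,0,50],[-2,-9.7,-0.6,0,0,0,50],[-2,-9.7,-0.6,0,0,0,50],[-2,-9.7,-0.6,0,0,0,50],[-2,-9.7,-0.6,0,0,0,50],[-2,-9.7,-0.6,0,0,0,50],[-2,-9.7,-0.6,0,0,0,50]])

```text
time: 13.3
position: [0.5604, -0.1393, 0.277]
ee_rot: [-0.0, 0.103, 0.995, 0.0]
ft_force: [-1.2, -0.1, 0.6]
gripper_width: 0.0498
finger_force: 0.0
```

```bash
cat > kn.py <<'E'
from k import *
def knob(g):
    u0,v0=proj(g,[*wor(0,-.1),.09]).astype(int); roi=(u0-50,v0-50,u0+50,v0+50)
    h=cv2.cvtColor(g[0],cv2.COLOR_RGB2HSV)
    m=((h[...,1]>70)&((h[...,0]<35)|(h[...,0]>172))&(h[...,2]>90))
    uv=[]
    for nm,hh in(('yel',(h[...,0]>=15)&(h[...,0]<35)),('red',(h[...,0]<12)|(h[...,0]>172))):
        a=(m&hh).astype('uint8'); k=np.zeros_like(a); k[roi[1]:roi[3],roi[0]:roi[2]]=a[roi[1]:roi[3],roi[0]:roi[2]]
        n,l,st,ce=cv2.connectedComponentsWithStats(k)
        # blob nearest the axis
        i=min([i for i in range(1,n) if st[i,4]>40],key=lambda i:np.hypot(*(ce[i]-[u0,v0]))); uv.append(ce[i]); print(nm,ce[i],st[i],loc(onplane(g,ce[i],.097)))
    d=loc(onplane(g,uv[1],.097))-loc(onplane(g,uv[0],.097)); print('pointer local deg',np.degrees(np.arctan2(d[1],d[0])),np.linalg.norm(d))
E
python3 - <<'E'
from kn import *
g=cap('wrist'); save('w4.png',g); knob(g); save('top4.png',cap('top'))
rel([*wor(0,-.1),.2],y+np.radians(-55.5)); print(env.get_state()['q'])
E
```

```text
yel [303.72419628 128.51269036] [286 108  37  43 591] [-0.01000437 -0.10749922]
red [323.73333333 154.48518519] [313 143  22  23 270] [ 0.01907949 -0.08479941]
pointer local deg 37.971858813705055 0.036893796173985936
rotvec units [ 0.  -0.  -4.3]
shift units [ 1.98 -0.42  3.09] pos [ 0.5604 -0.1397  0.2771] q7 1.5 t 13.4
[ 0.23244827  0.66411447 -0.08777591  1.39672619  0.06107845  1.0835354
  1.49872566]
```

View pics/w4.png

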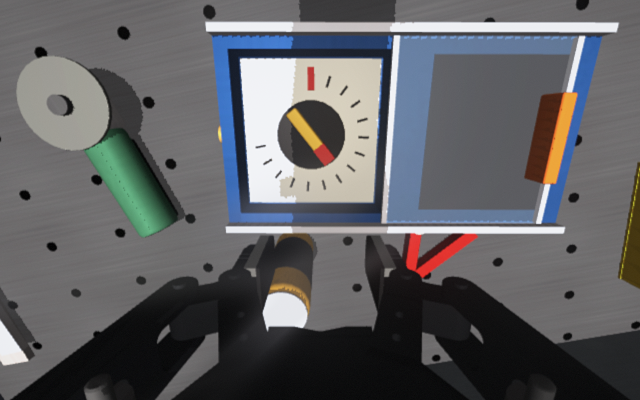

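The wrist view shows the guard open, with the bar at (310,137) and its red end at (325,155). The pointer is at about 37° local, so it needs roughly 143° anticlockwise. I'll turn the tool 143° the other way first, so the reset stays within joint 7's range.

Call:
play_rows(steps=[[0.5,-0.1,0.5,0,0,1.3,50],[1,-0.2,1,0,0,2.6,50],[1.5,-0.3,1.5,0,0,3.9,50],[1.98,-0.42,2,0,0,5.2,50],[1.98,-0.42,2.5,0,0,6.5,50],[1.98,-0.42,3.1,0,0,7.8,50],[1.98,-0.42,3.1,0,0,9.1,50],[1.98,-0.42,3.1,0,0,10.4,50]])

```text
time: 14.4
position: [0.5098, -0.1401, 0.1996]
ee_rot: [-0.0, 0.74, 0.673, -0.0]
ft_force: [-0.0, 0.8, -0.6]
gripper_width: 0.05
finger_force: 0.0
```

Call:
play_rows(steps=[[0,0,0,0,0,1.3,50],[0,0,0,0,0,2.6,50],[0,0,0,0,0,3.9,50],[0,0,0,0,0,5.2,50],[0,0,0,0,0,6.5,50],[0,0,0,0,0,7.4,50],[0,0,0,0,0,7.4,50]])

```text
time: 15.28
position: [0.5098, -0.1401, 0.1996]
ee_rot: [0.0, 0.975, 0.223, -0.0]
ft_force: [0.2, 0.1, -0.5]
gripper_width: 0.0502
finger_force: 0.0
```

Run:
```python
from kn import *
g=cap('wrist'); save('w5.png',g); knob(g)
rel([*wor(0,-.1),.074],y+np.radians(-53)); print(env.get_state()['q'])
print('can',onplane(t,(404,167),.0), onplane(t,(405,150),.17))
```

```text
yel [319.70196078 207.79215686] [312 184  16  50 765] [-0.00818765 -0.1065556 ]
red [319.01869159 170.14953271] [311 158  17  26 428] [ 0.0193772  -0.08448797]
pointer local deg 38.67975538730736 0.03531007160613034
rotvec units [0.   0.   0.11]
shift units [ 0.01 -0.02  5.03] pos [ 0.5098 -0.1402  0.1997] q7 -0.34 t 15.325
[-0.11740734  0.76595865  0.63943784  1.70928716 -0.57563625  0.86266594
 -0.34494723]
can [ 0.66090848 -0.23822263  0.        ] [ 0.68058859 -0.20424022  0.17      ]
```

Call:
play_rows(steps=[[0,0,1.5,0,0,-0.05,50],[0,0,3,0,0,-0.05,50],[0,0,4.3,0,0,-0.05,50],[0,0,5.03,0,0,-0.05,50],[0,0,5.03,0,0,-0.05,50]])

```text
time: 15.95
position: [0.5093, -0.1406, 0.0733]
ee_rot: [-0.0, 0.974, 0.227, -0.001]
ft_force: [-0.4, 0.2, 0.8]
gripper_width: 0.0499
finger_force: 0.0
```

Call:
play_rows(force=50, steps=[[0,0,0,0,0,0,5],[0,0,0,0,0,0,5],[0,0,0,0,0,0,5],[0,0,0,0,0,0,5],[0,0,0,0,0,0,5]])

```text
time: 16.58
position: [0.5097, -0.1399, 0.0749]
ee_rot: [-0.001, 0.974, 0.226, 0.0]
ft_force: [-4.0, 5.1, 13.9]
gripper_width: 0.0132
finger_force: 49.2
```

Run:
```python
from kn import *
s=env.get_state(); print(loc(s['position']),s['moment'],s['gripper_width'])
```

```text
[ 3.50822940e-05 -1.00262797e-01] [1.19637745 0.89828416 0.05530743] 0.013153181326968856
```

Call:
play_rows(steps=[[0,0,-0.05,0,0,-0.8,5],[0,0,-0.05,0,0,-2,5],[0,0,-0.05,0,0,-3.2,5],[0,0,-0.05,0,0,-4.4,5],[0,0,-0.05,0,0,-5.6,5],[0,0,-0.05,0,0,-6.8,5],[0,0,-0.05,0,0,-8,5],[0,0,-0.05,0,0,-9.2,5]])

```text
time: 17.58
position: [0.5095, -0.1398, 0.0752]
ee_rot: [-0.001, 0.642, 0.766, 0.0]
ft_force: [-0.9, 5.2, -14.2]
gripper_width: 0.0132
finger_force: 50.9
```

Call:
play_rows(steps=[[0,0,0,0,0,-1.2,5],[0,0,0,0,0,-2.4,5],[0,0,0,0,0,-3.6,5],[0,0,0,0,0,-4.8,5],[0,0,0,0,0,-6,5],[0,0,0,0,0,-6.8,5],[0,0,0,0,0,-7.4,5],[0,0,0,0,0,-7.4,5]])

```text
time: 18.58
position: [0.5093, -0.1399, 0.0751]
ee_rot: [-0.001, 0.182, 0.983, 0.0]
ft_force: [-0.2, 6.3, -10.2]
gripper_width: 0.0131
finger_force: 51.3
```

```bash
cat > st.py <<'E'
from kn import *
s=env.get_state(); M=rot(s['ee_rot']); print(loc(s['position']),np.round(s['moment'],2),s['ft_force'],'tooly local',np.degrees(np.arctan2(M[1,1],M[0,1])-y),np.round(s['q'],2))
E
python3 st.py
```

```text
[-0.00035515 -0.10028454] [ 1.45 -0.04  0.07] [ -0.2023302    6.28369114 -10.23625628] tooly local 80.97494382301217 [ 0.26  0.88 -0.1   1.81  0.16  0.46  1.25]
```

Call:
play_rows(steps=[[0,0,0,0,0,-0.4,5],[0,0,0,0,0,-0.8,5],[0,0,0,0,0,-1.1,5],[0,0,0,0,0,-1.1,5]])

```text
time: 19.08
position: [0.5093, -0.1399, 0.0751]
ee_rot: [-0.001, 0.106, 0.994, 0.0]
ft_force: [-0.9, 5.7, -10.8]
gripper_width: 0.013
finger_force: 51.3
```

```bash
python3 st.py
```

```text
[-0.00037813 -0.10032606] [1.38 0.04 0.08] [ -0.85663547   5.73432078 -10.80369176] tooly local 89.73368986385536 [ 0.28  0.88 -0.13  1.81  0.23  0.47  1.35]
```

Call:
play_rows(steps=[[0,0,0,0,0,-0.3,5],[0,0,0,0,0,-0.5,5],[0,0,0,0,0,-0.5,5]])

```text
time: 19.45
position: [0.5093, -0.14, 0.0752]
ee_rot: [-0.001, 0.073, 0.997, 0.0]
ft_force: [-0.0, 7.3, -9.2]
gripper_width: 0.0133
finger_force: 64.4
```

```bash
python3 st.py
```

```text
[-0.00034156 -0.10035305] [ 1.64  0.16 -1.52] [-0.01721437  7.25304621 -9.17150119] tooly local 93.59565760392988 [ 0.29  0.88 -0.15  1.81  0.25  0.47  1.39]
```

The wrist moment jumped to -1.5 N m at 93.6°, so the knob is on its zero stop. I'll release and check.

Call:
play_rows(steps=[[0,0,0,0,0,0.1,50],[0,0,0,0,0,0.1,50],[0,0,0,0,0,0.1,50],[0,0,0,0,0,0.1,50],[0,0,-1.5,0,0,0.1,50],[0,0,-4,0,0,0.1,50],[0,0,-6,0,0,0.4,50],[0,0,-6,0,0,0.4,50]])

```text
time: 20.45
position: [0.5108, -0.141, 0.2285]
ee_rot: [0.003, 0.101, 0.995, -0.0]
ft_force: [-0.0, -0.1, 0.3]
gripper_width: 0.05
finger_force: 0.0
```

Run:
```python
from kn import *
g=cap('wrist'); save('w6.png',g); u=proj(g,[*wor(0,-.1),.09]); print(u,proj(g,[*wor(-.066,-.1),.06])); 
cv2.imwrite('pics/w6c.png',cv2.resize(g[0],None,fx=1.2,fy=1.2)[:,:,::-1])
try: knob(g)
except Exception as e: print(e)
rel([*wor(.02,-.06),.25],y+np.pi/2)
```

```text
[321.15847452 186.85418483] [321.4946472  120.54185594]
yel [320.46976744 196.83875969] [314 174  14  47 645] [ 0.00878693 -0.10067014]
red [320.77030812 161.99439776] [313 151  16  24 357] [-0.02705594 -0.10061344]
pointer local deg 179.90936393387113 0.035842918019817295
rotvec units [-0.    0.02  0.05]
shift units [-0.79  1.64 -0.94] pos [ 0.51   -0.1409  0.2265] q7 1.42 t 20.5
```

View pics/w6c.png

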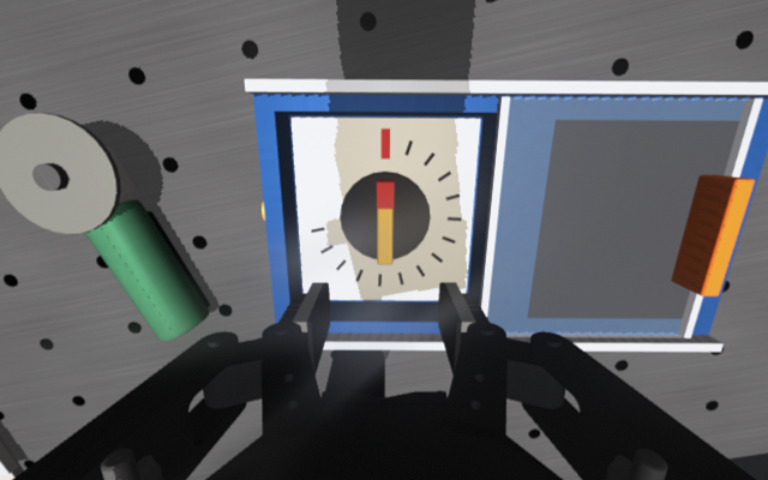

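The red pointer at crop (385,195) lines up with the red mark at (385,143), at 179.9° local. Now I'll shut the guard.

Run:
```python
from kn import *
rel([*wor(-.0003,.1495),.2265],y+np.pi/2)
```

```text
rotvec units [-0.    0.02  0.05]
shift units [-4.000e-02  1.003e+01 -1.000e-02] pos [ 0.51   -0.1409  0.2265] q7 1.42 t 20.5
```

Call:
play_rows(steps=[[0,2.4,0,0,0.02,0.05,50],[0,4.8,0,0,0.02,0.05,50],[0,7.2,0,0,0.02,0.05,50],[-0.04,9.4,0,0,0.02,0.05,50],[-0.04,10.03,0,0,0.02,0.05,50],[-0.04,10.03,0,0,0.02,0.05,50]])

```text
time: 21.25
position: [0.5604, 0.1049, 0.2243]
ee_rot: [-0.002, 0.103, 0.995, -0.0]
ft_force: [0.4, -1.5, -0.8]
gripper_width: 0.0499
finger_force: 0.0
```

Run:
```python
from kn import *
rel([*wor(-.0003,.1495),.1125],y+np.pi/2)
```

```text
rotvec units [-0.01 -0.03  0.01]
shift units [-0.05 -0.01  4.47] pos [0.5604 0.1049 0.2243] q7 1.0 t 21.25
```

Call:
play_rows(steps=[[0,0,1.5,0,0,0,50],[0,0,3,0,0,0,50],[0,0,4,0,0,0,50],[0,0,4.47,0,0,0,50],[0,0,4.47,0,0,0,50]])

```text
time: 21.88
position: [0.5604, 0.1038, 0.1133]
ee_rot: [-0.002, 0.104, 0.995, -0.0]
ft_force: [0.2, -0.4, 0.7]
gripper_width: 0.0499
finger_force: 0.0
```

Call:
play_rows(force=40, steps=[[0,0,0,0,0,0,5],[0,0,0,0,0,0,5],[0,0,0,0,0,0,5],[0,0,0,0,0,0,5],[0,0,0,0,0,0,5]])

```text
time: 22.5
position: [0.5608, 0.1048, 0.1143]
ee_rot: [-0.001, 0.104, 0.995, 0.0]
ft_force: [-2.2, -1.2, 7.6]
gripper_width: 0.0134
finger_force: 39.8
```

```bash
python3 st.py
python3 - <<'E'
from kn import *
rel([*wor(-.0003,-.030),.1125],y+np.pi/2)
E
```

```text
[-0.00067217  0.14973045] [-0.17  0.26 -0.03] [-2.18910334 -1.20939835  7.60559951] tooly local 90.02449844461965 [-0.17  0.86 -0.14  1.63  0.17  0.67  0.97]
rotvec units [ 0.   -0.01  0.  ]
shift units [-0.01 -7.19  0.07] pos [0.5608 0.1048 0.1143] q7 0.97 t 22.5
```

Call:
play_rows(steps=[[0,-0.6,0,0,0,0,5],[0,-1.6,0,0,0,0,5],[0,-2.7,0,0,0,0,5],[0,-3.8,0,0,0,0,5],[0,-4.9,0,0,0,0,5],[0,-5.9,0,0,0,0,5],[0,-6.5,0,0,0,0,5],[0,-6.8,0,0,0,0,5]])

```text
time: 23.5
position: [0.5256, -0.0622, 0.1143]
ee_rot: [-0.001, 0.104, 0.995, 0.0]
ft_force: [-0.3, 1.6, 7.6]
gripper_width: 0.013
finger_force: 40.2
```

Call:
play_rows(steps=[[0,-0.1,0,0,0,0,5],[0,-0.2,0,0,0,0,5],[0,-0.3,0,0,0,0,5],[0,-0.38,0,0,0,0,5],[0,-0.38,0,0,0,0,5]])

```text
time: 24.12
position: [0.5237, -0.071, 0.1143]
ee_rot: [-0.001, 0.104, 0.995, 0.0]
ft_force: [-0.7, 0.4, 8.0]
gripper_width: 0.0133
finger_force: 40.3
```

```bash
python3 st.py
```

```text
[-0.00051264 -0.0299158 ] [-0.02  0.24  0.03] [-0.74844769  0.40195184  7.98048835] tooly local 90.01995612830657 [ 0.17  0.81 -0.18  1.78  0.24  0.57  1.21]
```

Call:
play_rows(steps=[[0,-0.05,0,0,0,0,5],[0,-0.08,0,0,0,0,5],[0,-0.08,0,0,0,0,5]])

```text
time: 24.5
position: [0.5236, -0.0714, 0.1143]
ee_rot: [-0.0, 0.103, 0.995, 0.001]
ft_force: [0.2, 9.1, 7.6]
gripper_width: 0.0131
finger_force: 40.2
```

```bash
python3 st.py
```

```text
[-0.00053174 -0.03033438] [ 1.83 -0.08  0.  ] [0.15130727 9.11913281 7.62877704] tooly local 90.09333726540133 [ 0.17  0.81 -0.18  1.78  0.24  0.57  1.21]
```

Call:
play_rows(steps=[[0,-0.05,0,0,0,0,5],[0,-0.05,0,0,0,0,5],[0,-0.05,0,0,0,0,5]])

```text
time: 24.88
position: [0.5237, -0.0714, 0.1143]
ee_rot: [-0.0, 0.103, 0.995, 0.002]
ft_force: [1.5, 17.1, 7.1]
gripper_width: 0.0134
finger_force: 40.3
```

Call:
play_rows(steps=[[0,0,0,0,0,0,50],[0,0,0,0,0,0,50],[0,0,0,0,0,0,50],[0,0,0,0,0,0,50],[0,0,-2,0,0,0,50],[0,0,-4.5,0,0,0,50],[0,0,-7,0,0,0,50],[0,0,-7,0,0,0,50]])

```text
time: 25.88
position: [0.5243, -0.0742, 0.2923]
ee_rot: [0.002, 0.104, 0.995, 0.0]
ft_force: [0.2, 0.8, -1.0]
gripper_width: 0.05
finger_force: 0.0
```

Run:
```python
from kn import *
g=cap('wrist'); save('w7.png',g); knob(g)
a=cap('scene'); save('scene7.png',a); d=cv2.absdiff(a[0],sc[0]).max(2)
print('diff px at can, square, grinder',[(d[q]>40).sum() for q in(np.s_[288:350,290:320],np.s_[256:305,340:378],np.s_[312:385,135:240])])
A=np.hstack([g[0][:,140:540],a[0][120:380:1,130:530].repeat(1,0)[:260].copy() if 0 else cv2.resize(a[0][130:390,130:530],(400,400))])
cv2.imwrite('pics/fin.png',A[:,:,::-1])
```

```text
yel [266.24888889 182.08666667] [260 164  13  39 450] [ 0.00712283 -0.09968575]
red [264.49606299 154.12204724] [258 145  14  20 254] [-0.02752201 -0.09991726]
pointer local deg -179.61713366736774 0.03464561758590214
diff px at can, square, grinder [np.int64(0), np.int64(0), np.int64(0)]
```

View pics/fin.png

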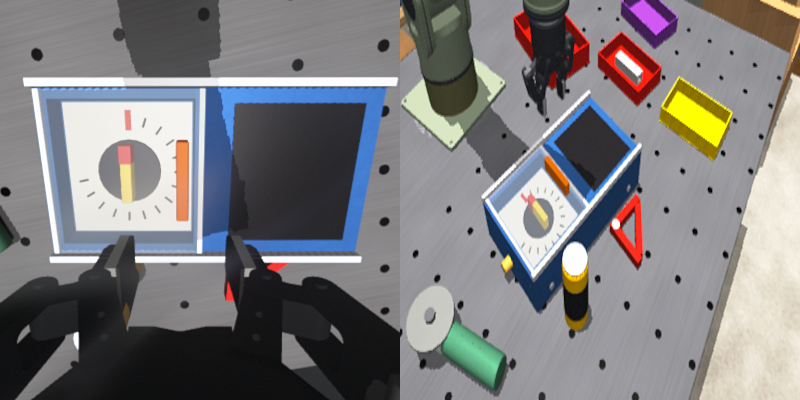

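The final pictures show everything in place: guard shut with its handle at (182,180), pointer on the red mark at (127,120), and offcut flat in the small red tray at (628,66). The can, magnet and grinder show no pixel change from the first picture.

```bash
python3 -c "
from station import env
print(env.finish_job())"
```

```text
the job is handed in; nothing more can be done
None
```

I handed the job in at about 26 s: the offcut lies flat in the small red tray, the guard was opened fully and is shut again, and the knob is back on its zero stop, with the can, magnet and grinder showing no change in the scene camera; the highest wrist force I read was about 95 N, when the guard hit its open stop.

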